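# Dryness check of a plaster cast with a ball-head moisture meter

### The job

Check the plaster cast for dryness before it is sealed: take the moisture meter out of its dock and touch its ball gently inside each of the three crayon rings on the cast, holding it there square to that surface for about a second, first on the flat rim, then on the left slope and then on the right slope (left and right as the robot faces the cast). Then put the meter back in its dock, upright and fully down, and let go of it. Do not shift the cast, and leave the bowl, the jar and the scraper where they are.

Things in the scene. Friction and masses are not known exactly. Their poses are not given: they have to be found in the camera images.
- meter: Hand-held moisture meter, black, 175 mm long, 0.26 kg, upright in the dock at the start. Origin at the ball's free end; z up its length from the ball. Body: a box 28 mm along x, 46 mm along y, z 50 to 175 mm; display high on its -x face; rubber grips on the two y sides, z 88 to 168 mm (grip across y near z = 150). Below z = 50: nose cone to z = 37, 9 mm steel stem, 18 mm steel ball
- meter_tip (a point): Free end of the meter's ball (lowest point when upright), axes as the meter's. Stem and ball are sprung: they push straight into the body by up to 8 mm, 1.2 N to start, 6 N fully in. This point moves with the ball; unpressed it coincides with the meter's origin
- dock: Fixed grey charging dock, pocket open at the top. Origin on the bench under the pocket's middle. Pocket 36 mm along x, 54 mm along y (4 mm play round the meter), flared lip 110 mm high, 60 by 77 mm outside. The meter's body rests on ledges 65 mm up, 32 mm apart along y; its ball hangs between them, end 15 mm above the bench, its axes along the dock's (half a turn fits as well). Foot 100 by 90 mm
- cast: White plaster panel face up on slats, loose, 1.9 kg: plate 230 by 230 mm, 26 mm thick, with a truncated square pyramid, base 156 mm, flat crown 36 mm, sides sloping 35 degrees, crown 68 mm above the underside. Origin at the middle of the underside, 18 mm above the bench; z up, x away from the robot, y to its left
- ring_rim (a point): Centre of the crayon ring on the cast's flat rim on the far side from the robot; 25 mm ring, on the surface; z is the outward normal of the surface (straight up)
- ring_left (a point): Centre of the 25 mm crayon ring on the cast's left slope (the side towards +y); on the surface; z is the outward normal of that slope (35 degrees from vertical)
- ring_right (a point): Centre of the 25 mm crayon ring on the cast's right slope (the side towards -y); on the surface; z is the outward normal of that slope (35 degrees from vertical)
- slats: Three fixed wooden battens under the cast, 30 by 270 by 18 mm high, running along y, 80 mm apart. Origin on the bench below the middle
- bowl: Bystander: round rubber mixing bowl, 130 mm across, 75 mm high. Origin at the centre of its underside
- jar: Bystander: closed amber glass jar, 68 mm across, 105 mm high. Origin at the centre of its underside
- scraper: Bystander: flat-bladed scraper lying on the bench along its x axis, 240 mm long, wooden handle to -x (20 mm thick), steel blade 90 by 65 mm. Origin on the bench under its middle
There are look-alikes about, which are no part of the job. Of the things that look like the meter, the middle-sized one is meant.

How it is judged:
On the way, in this order (a step that is already met when the one before it is completed fails the run):
1. the meter's ball is held in the ring on the flat rim, square to it, for 0.6 s (contact force between meter and cast above 0.8 N and distance between meter_tip and ring_rim below 0.015 m and angle between the z axis of meter and the z axis of ring_rim, either way round below 0.21 rad), for 0.6 s.
2. then in the ring on the left slope, square to the slope, for 0.6 s (contact force between meter and cast above 0.8 N and distance between meter_tip and ring_left below 0.015 m and angle between the z axis of meter and the z axis of ring_left, either way round below 0.21 rad), for 0.6 s.
3. then in the ring on the right slope, square to the slope, for 0.6 s (contact force between meter and cast above 0.8 N and distance between meter_tip and ring_right below 0.015 m and angle between the z axis of meter and the z axis of ring_right, either way round below 0.21 rad), for 0.6 s.
At the end, for the whole second after the job is handed in: The meter stands in its dock again, fully down (within 5 mm), upright within 0.15 rad, within 10 mm of the pocket's middle and at rest; the cast lies within 15 mm, and bowl, jar and scraper within 30 mm, of where they were (horizontal distance between meter and dock below 0.01 m and z of meter in the frame of dock between 0.01 and 0.02 m and angle between meter's own z axis and vertical below 0.15 rad and linear speed of meter below 0.02 m/s and distance of cast from where it was at the start of the episode below 0.015 m and distance of each of bowl, jar, scraper from where it was at the start of the episode below 0.03 m); the robot touches nothing.
It fails at once if the cast is struck or pressed hard (over 25 N) (contact force between any of meter, the arm, the fingers and cast above 25 N).
It fails at once if the cast is shifted by more than 15 mm (distance of cast from where it was at the start of the episode above 0.015 m).
It fails at once if the bowl, the jar or the scraper is moved by more than 30 mm (distance of any of bowl, jar, scraper from where it was at the start of the episode above 0.03 m).
It also fails if it takes over 61 s, if anything falls off the work surface, if the arm or the gripper's body presses on something with over 40 N, if the wrist force passes 120 N, or if a joint passes its speed limit or range.

### The arm

A 7-joint arm with a two-finger parallel gripper is mounted at the origin on the work surface. World frame = base frame: x ahead of the robot, y to its left, z up, the work surface at z = 0. Lengths are in m, angles in rad, forces in N, time in s.
With the tool pointing down it reaches from about 0.4 to 0.85 m from the base axis. Payload 6.9 kg.
Tool frame: the origin (TCP) lies midway between the tips of the shut fingers; the grasp point (between the pads) lies behind it (ctrl.pinch_z is the z of the grasp point in the tool frame, in m); z points along the fingers, y is the line along which they close (so a half turn about z gives the same grasp; the last joint's range is limited). The gripper opens to 85 mm and grips with 20 to 120 N. Pads are 22 mm wide; open, the fingers measure 114 mm over their backs; the gripper's body (76 mm by 85 mm) begins 54 mm behind the grasp point. The pads swing forward as they close: fully open they stand 13 mm farther back than shut.
Start: joints at [1.228, 0.507, -0.238, 1.5, 0.126, 1.149, -0.155], TCP at [0.271, -0.563, 0.231] pointing down, gripper open.
Joint ranges: [-3.08, 3.08], [-0.24, 2.05], [-1.43, 1.35], [0, 2.5], [-1.52, 4.66], [0.17, 1.96], [-2.89, 2.89]. Speed limits (rad/s): [2.39, 2.39, 3.14, 3.14, 3.14, 3.14, 3.14].

### API

Orientations are given as a unit quaternion [w, x, y, z].
In Python, from station import ctrl, get_state, vision, ticket, models gives the robot as it stands. Calls block until the motion is done:
- ctrl.movep(position, orientation): joint-space move of the TCP to a pose.
- ctrl.movel(position, frame=None, max_speed=0.15): straight line of the TCP; frame=None keeps the orientation; max_speed is the mean speed in m/s.
- ctrl.set_joints(angles): joint-space move.
- ctrl.ungrasp() and ctrl.close_gripper(force=None): open the fingers fully, or close them until they stop; force is the grip in N (None keeps the last).
- ctrl.pause(seconds).
- ctrl.ik(position, orientation): joint angles nearest the present ones, or None.
- get_state(): the state.
- vision.grab_frame(name): name is "side" or "top"; returns (picture, depth): 420x560x3 uint8, blue, green, red; 420x560 float32, m along the optical axis (not along the pixel's ray), 0 where there is no reading.
- vision.camera_info(name): a dict with "mtx" (3x3 intrinsics, pixels), "R" (3x3) and "t" (3): a world point X has camera coordinates R X + t. Camera axes: x right, y down, z forward; pixel columns grow to the right and rows downward; lengths in m; the calibration is good to about 2 mm. A picture is of the moment at which its call begins. camera_info takes no time and is no camera call.
A pose or a line that the arm cannot do raises ctrl.Unreachable and nothing moves.
- ticket.close_job(): hands the job in; it is judged then, once.
Trained networks look in the newest picture that a camera, given by its name, has taken for a name from the list of things; names that differ only in an ending like _2 or _b are one class to them, and where a whole thing is asked for, a point or a joint stands for the part that bears it (a point fixed in the world has none). Each returns a list of dicts, best first, with "p" (0 to 1); they miss things now and then, are a little off and sometimes report something else, mostly with a low value. They report only what shows in the picture. A call takes as long as a camera call. They do not tell look-alikes from the thing itself.
- models.recognise(camera, target): "point" ([column, row] in pixels, amid what is visible of it).
- models.masks_of(camera, target): "mask" (420x560 bool, what is visible of it) and "point" ([column, row] in pixels, amid what is visible of it).
The state is a dict: "time": time; "qpos": joint angles; "qd": joint speeds; "tau": joint torques, N m; "tcp_pos": TCP position; "eef_rot": TCP orientation; "contact_force": force on the tool from outside, world axes, zero at the start; "wrist_torque": the same for the moment, N m; "width": finger opening in m; "gripper_force": force on a finger pad.
Only numpy, scipy, OpenCV 4.12 (cv2) and the standard library are available. Lean on these libraries where they do the work, as an engineer would, in place of code of your own. Each camera call takes 0.05 s, during which the arm holds its last target. There are 200 camera calls.

## Working session

There is one attempt and no reset: what is moved stays moved. The work goes in short steps, each a Python script; the robot and the scene stay as the last script left them, time stands still between calls to the robot, and variables do not carry over. Pictures are saved under pics/ and viewed, at most 10 in all, crops included, and the job is handed in when it is done.

```bash
ls; mkdir -p pics
python3 - <<'E'
from station import ctrl,get_state,vision,ticket,models
import cv2,numpy as np
s=get_state();print(s['time'],s['tcp_pos'],s['eef_rot'],s['width'],ctrl.pinch_z)
for c in('side','top'):
    im,d=vision.grab_frame(c);cv2.imwrite(f'pics/{c}0.png',im);np.savez(f'{c}0.npz',im=im,d=d)
    i=vision.camera_info(c);print(c,i['mtx'].tolist(),i['R'].round(3).tolist(),i['t'])
    def w(p):
        u,v=map(int,np.round(p));z=d[v,u];K=i['mtx']
        return (i['R'].T@(np.linalg.inv(K)@[u,v,1]*z-i['t'])).round(3).tolist()
    for t in('meter','dock','cast','ring_rim','ring_left','ring_right','bowl','jar','scraper'):
        print(t,[(round(r['p'],2),np.round(r['point']).tolist(),w(r['point'])) for r in models.recognise(c,t)[:5]])
E
```

```text
pics
0.0 [ 0.27031174 -0.56293868  0.23044631] [-8.80670352e-04  9.75034258e-01  2.22052634e-01 -2.21273946e-04] 0.08525924776855104 -0.0187
side [[541.9335865341873, 0.0, 281.15927350102436], [0.0, 541.9335865341873, 207.64537120055866], [0.0, 0.0, 1.0]] [[-0.974, -0.225, 0.014], [-0.133, 0.524, -0.841], [0.182, -0.822, -0.54]] [0.55209284 0.14434563 1.07449035]
meter [(0.8, [397.0, 125.0], [0.354, -0.317, 0.157]), (0.73, [348.0, 125.0], [0.47, -0.297, 0.152])]
dock [(0.72, [341.0, 164.0], [0.478, -0.286, 0.049]), (0.26, [303.0, 234.0], [0.511, 0.048, 0.057])]
cast [(0.74, [304.0, 232.0], [0.509, 0.048, 0.063]), (0.66, [346.0, 123.0], [0.475, -0.295, 0.157]), (0.2, [293.0, 275.0], [0.514, 0.124, 0.011])]
ring_rim [(0.59, [306.0, 234.0], [0.505, 0.049, 0.059])]
ring_left [(0.91, [302.0, 234.0], [0.513, 0.05, 0.058])]
ring_right [(0.71, [302.0, 238.0], [0.511, 0.058, 0.054]), (0.64, [344.0, 164.0], [0.471, -0.293, 0.047])]
bowl [(0.75, [303.0, 339.0], [0.462, 0.291, 0.018])]
jar [(0.95, [210.0, 181.0], [0.755, -0.085, 0.072]), (0.69, [303.0, 234.0], [0.511, 0.048, 0.057])]
scraper [(0
[... 209 characters left out ...]
1, -1.0, -0.017], [-0.998, 0.012, -0.065], [0.065, 0.016, -0.998]] [-0.02584576  0.57334564  1.00494838]
meter [(0.75, [430.0, 253.0], [0.474, -0.308, 0.19]), (0.75, [469.0, 246.0], [0.485, -0.407, 0.134]), (0.75, [450.0, 318.0], [0.355, -0.329, 0.232])]
dock [(0.92, [408.0, 245.0], [0.488, -0.287, 0.106])]
cast []
ring_rim [(0.82, [280.0, 234.0], [0.515, -0.008, 0.085])]
ring_left [(0.61, [282.0, 234.0], [0.515, -0.013, 0.086])]
ring_right [(0.95, [280.0, 237.0], [0.509, -0.008, 0.088]), (0.23, [332.0, 236.0], [0.51, -0.131, 0.001])]
bowl [(0.8, [130.0, 259.0], [0.459, 0.359, 0.008])]
jar [(0.84, [326.0, 128.0], [0.749, -0.113, 0.104])]
scraper [(0.8, [193.0, 157.0], [0.708, 0.208, 0.003])]
```

View pics/side0.png

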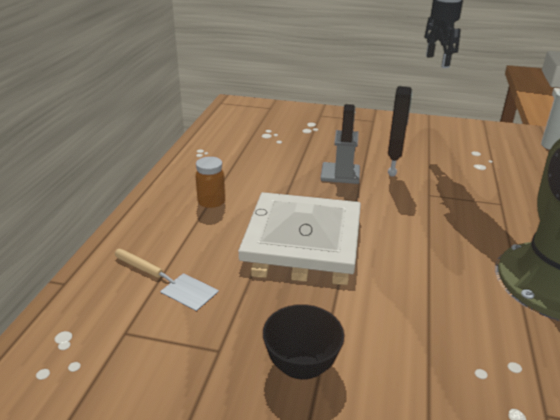

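View pics/top0.png

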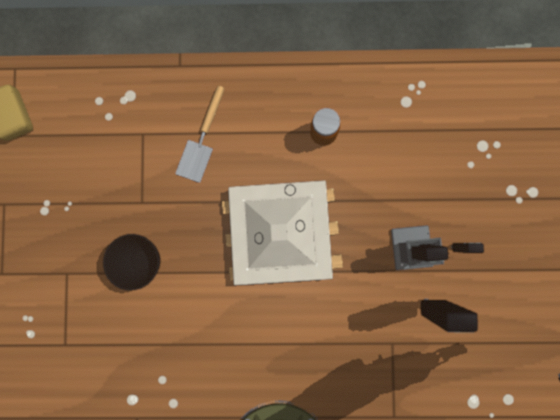

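Top picture: look-alikes for the meter are the docked one at (430,253), whose top is at 0.190 m = 15 + 175 mm. The free-standing tall one at (450,318) tops out at 0.232 m, and a small one at (469,246) at 0.134 m. The docked one is middle-sized and matches the description. Rings: rim (290,190), left (259,238), right (300,226).

```bash
cat > h.py <<'E'
import numpy as np,cv2
from station import ctrl,get_state,vision,ticket,models
def cloud(c,d):
    i=vision.camera_info(c);v,u=np.mgrid[:420,:560]
    P=np.stack([u,v,np.ones_like(u)],-1)@np.linalg.inv(i['mtx']).T*d[...,None]
    return (P-i['t'])@i['R']
E
python3 - <<'E'
from h import *
T=np.load('top0.npz');im,d=T['im'],T['d'];W=cloud('top',d)
S=np.load('side0.npz');ims=S['im'];WS=cloud('side',S['d'])
def rect(W,m):
    p=W[m][:,:2].astype(np.float32)
    r=cv2.minAreaRect(p*1000);return len(p),np.round(r[0],1),np.round(r[1],1),round(r[2],1),'med z',np.median(W[m][:,2]).round(4)
def box(W,x0,x1,y0,y1,z0,z1):
    return (d_ok(W))&(W[...,0]>x0)&(W[...,0]<x1)&(W[...,1]>y0)&(W[...,1]<y1)&(W[...,2]>z0)&(W[...,2]<z1)
def d_ok(W): return np.isfinite(W[...,0])
for n,w in(('top',W),('side',WS)):
    print(n)
    print('bench',np.median(w[box(w,.4,.8,.05,.3,-.03,.015)][:,2]))
    print('cast plate',rect(w,box(w,.35,.68,-.14,.2,.035,.1)))
    print('cast rim only',rect(w,box(w,.35,.68,-.14,.2,.036,.05)))
    print('crown',rect(w,box(w,.4,.6,-.1,.1,.082,.1)))
    print('meter top',rect(w,box(w,.42,.54,-.36,-.24,.183,.2)))
    print('meter body',rect(w,box(w,.42,.54,-.36,-.24,.12,.2)))
    print('dock lip',rect(w,box(w,.42,.56,-.36,-.22,.10,.115)))
    print('dock all',rect(w,box(w,.42,.56,-.38,-.2,.08,.115)))
    print('foot',rect(w,box(w,.40,.58,-.38,-.2,.006,.03)))
# rings: dark px
for n,w,I in(('top',W,im),('side',WS,ims)):
    g=cv2.cvtColor(I,cv2.COLOR_BGR2GRAY);bh=cv2.morphologyEx(g,cv2.MORPH_BLACKHAT,np.ones((7,7)))
    m=((bh>35)&box(w,.39,.63,-.11,.13,.03,.1)).astype(np.uint8)
    m=cv2.morphologyEx(m,cv2.MORPH_CLOSE,np.ones((3,3)))
    k,l,st,ce=cv2.connectedComponentsWithStats(m)
    for j in range(1,k):
        if st[j,4]>25:
            p=w[l==j];print(n,st[j].tolist(),'mean',p.mean(0).round(4),'mid',((p.max(0)+p.min(0))/2).round(4))
a=cv2.resize(im[215:335,380:500],(480,480),interpolation=2);b=cv2.resize(ims[70:190,310:430],(480,480)[:2],interpolation=2)
cv2.imwrite('pics/crop.png',np.hstack([a[:,:400],b[:,:400]]))
E
```

```text
top
bench -0.00015264896644942997
cast plate (9650, array([518.9,  -4.4]), array([230.5, 230.1]), 3.2, 'med z', np.float64(0.0457))
cast rim only (6132, array([518.9,  -4.4]), array([230.5, 230.1]), 3.2, 'med z', np.float64(0.0439))
crown (430, array([518.5,  -4.4]), array([52.8, 53.1]), 2.6, 'med z', np.float64(0.0849))
meter top (332, array([ 471.4, -320.4]), array([28.6, 46.7]), 5.2, 'med z', np.float64(0.1888))
meter body (486, array([ 470.9, -320. ]), array([29.7, 47.6]), 5.1, 'med z', np.float64(0.1876))
dock lip (410, array([ 471.8, -320.9]), array([57.5, 76.6]), 5.2, 'med z', np.float64(0.1078))
dock all (486, array([ 471.8, -320.9]), array([57.5, 76.6]), 5.2, 'med z', np.float64(0.1071))
foot (810, array([ 478.7, -305.2]), array([100.5, 118. ]), 4.3, 'med z', np.float64(0.0112))
side
bench 0.0002162080433957295
cast plate (7025, array([520.1,  -5.2]), array([230.2, 236. ]), 3.2, 'med z', np.float64(0.0455))
cast rim only (4506, array([520.1,  -5.2]), array([230.2, 236. ]), 3.2, 'med z', np.float64(0.0442))
crown (284, array([519.5,  -1.5]), array([48.9, 52.2]), 2.7, 'med z', np.float64(0.0854))
meter top (96, array([ 471.8, -320. ]), array([27.4, 49.3]), 7.2, 'med z', np.float64(0.1889))
meter body (391, array([ 472. , -318.7]), array([29.3, 52.4]), 3.7, 'med z', np.float64(0.1636))
dock lip (234, array([ 473.1, -320.2]), array([57.3, 78.5]), 4.8, 'med z', np.float64(0.1079))
dock all (393, array([ 473.1, -320.2]), array([57.3, 78.5]), 4.9, 'med z', np.float64(0.104))
foot (558, array([ 481.9, -319.6]), array([98.5, 96.1]), 6.0, 'med z', np.float64(0.0119))
top [284, 186, 12, 10, 46] mean [ 0.6143 -0.0297  0.0658] mid [ 0.5675 -0.0328  0.5397]
top [295, 219, 10, 13, 61] mean [ 0.5354 -0.0529  0.0637] mid [ 0.5356 -0.0523  0.0637]
side [256, 209, 12, 7, 29] mean [ 0.6172 -0.0282  0.0445] mid [ 0.6184 -0.0284  0.0443]
side [299, 223, 14, 13, 60] mean [0.5023 0.0709 0.0867] mid [0.4416 0.4811 0.3748]
```

View pics/crop.png

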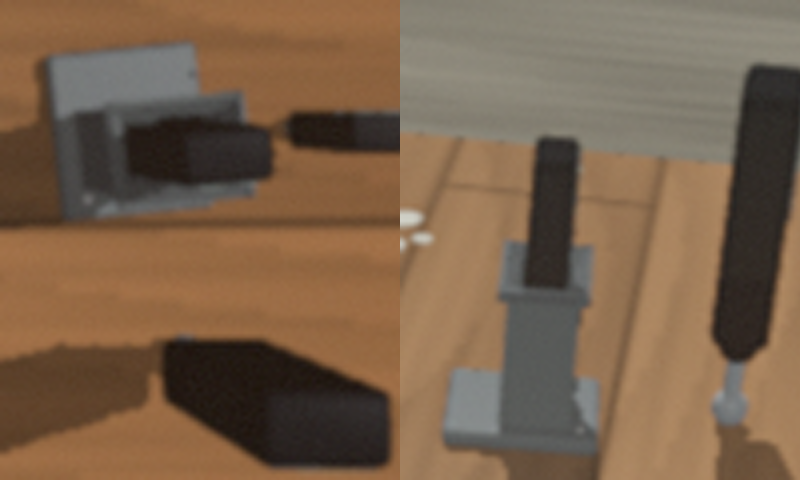

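The crop confirms it: the body in the dock is the middle one by size, with the tall meter free-standing on its ball next to it. Dock is at (0.472, -0.321), yaw 5.2°, and cast at (0.519, -0.004), yaw about 3.2°; sizes match the description. Next I'll measure the rings by rectifying each face, then check IK.

```bash
cat >> h.py <<'E'
from scipy.spatial.transform import Rotation as Ro
DOCK=np.array([.4718,-.3205,0]);DY=np.radians(5.2)
C0=np.array([.5192,-.0046,.018]);CY=np.radians(3.1);CR=Ro.from_euler('z',CY).as_matrix()
s,c=np.sin(np.radians(35)),np.cos(np.radians(35))
# face: (origin on cast, e1, e2, normal) in the cast frame
FACE={'rim':(np.array([.096,0,.026]),[1,0,0],[0,1,0],[0,0,1]),
 'left':(np.array([0,.048,.047]),[1,0,0],[0,c,-s],[0,s,c]),
 'right':(np.array([0,-.048,.047]),[1,0,0],[0,c,s],[0,-s,c])}
def quat(n,psi):
    """tool z = -n, tool x = heading psi projected on the plane normal to n"""
    z=-np.asarray(n,float);x=np.array([np.cos(psi),np.sin(psi),0]);x-=z*(x@z);x/=np.linalg.norm(x)
    q=Ro.from_matrix(np.c_[x,np.cross(z,x),z]).as_quat();return q[[3,0,1,2]]
E
python3 - <<'E'
from h import *
out=[]
for cam in('top','side'):
    im=np.load(cam+'0.npz')['im'];i=vision.camera_info(cam);row=[]
    for f,(o,e1,e2,n) in FACE.items():
        a=np.linspace(-.06,.06,241) if f=='rim' else np.linspace(-.036,.036,145)
        h=np.linspace(-.018,.018,73) if f=='rim' else np.linspace(-.036,.036,145)
        A,B=(h,a) if f=='rim' else (a,h)
        g=o+A[:,None,None]*np.array(e1)+B[None,:,None]*np.array(e2)
        Wp=g@CR.T+C0;X=(Wp@i['R'].T+i['t'])@i['mtx'].T;uv=(X[...,:2]/X[...,2:]).astype(np.float32)
        r=cv2.cvtColor(cv2.remap(im,uv[...,0],uv[...,1],cv2.INTER_CUBIC),cv2.COLOR_BGR2GRAY)
        # ring template (25 mm, 0.5 mm/px)
        t=np.full((61,61),200,np.uint8);cv2.circle(t,(30,30),24,60,3);t=cv2.GaussianBlur(t,(0,0),2)
        p=cv2.copyMakeBorder(r,25,25,25,25,cv2.BORDER_REPLICATE)
        m=cv2.matchTemplate(p,t,cv2.TM_CCOEFF_NORMED);_,v,_,(x,y)=cv2.minMaxLoc(m)
        y,x=y+5,x+5;P=Wp[min(y,len(A)-1),min(x,len(B)-1)]
        print(cam,f,round(v,2),'cast frame',((P-C0)@CR).round(4),'world',P.round(4),'face px',uv[min(y,len(A)-1),min(x,len(B)-1)])
        r=cv2.cvtColor(r,cv2.COLOR_GRAY2BGR);cv2.circle(r,(x,y),25,(0,0,255),1)
        row.append(cv2.copyMakeBorder(r,0,150-r.shape[0],0,5,cv2.BORDER_CONSTANT))
    out.append(np.hstack(row))
cv2.imwrite('pics/rings.png',np.vstack(out))
for nm,p,n in(('dock',DOCK+[0,0,.146],[0,0,1]),('dockhi',DOCK+[0,0,.30],[0,0,1])):
    for k in(0,1):print(nm,k,ctrl.ik(p,quat(n,DY+k*np.pi)))
for f,(o,e1,e2,n) in FACE.items():
    n=CR@n;p=CR@o+C0
    for deg in range(-180,180,30):
        q=quat(n,np.radians(deg));js=[ctrl.ik(p+n*(.131+u),q) for u in(-.004,.08)]
        if all(j is not None for j in js):print(f,deg,np.round(js[0],2))
E
```

```text
top rim 0.86 cast frame [ 0.0985 -0.031   0.026 ] world [ 0.6192 -0.0302  0.044 ] face px [289.70218 189.67581]
top left 0.85 cast frame [-0.0095  0.0472  0.0476] world [0.5072 0.042  0.0656] face px [258.3636 237.8805]
top right 0.87 cast frame [ 0.013  -0.0488  0.0464] world [ 0.5348 -0.0526  0.0644] face px [299.71597 225.31155]
side rim 0.85 cast frame [ 0.0995 -0.031   0.026 ] world [ 0.6202 -0.0302  0.044 ] face px [260.71698 211.77205]
side left 0.94 cast frame [-0.009   0.0476  0.0473] world [0.5076 0.0424 0.0653] face px [305.31238 229.45657]
side right 0.15 cast frame [ 0.0095 -0.0693  0.0321] world [ 0.5324 -0.0733  0.0501] face px [303.8811  204.50589]
dock 0 [ 0.67502622  0.50398177 -0.18451937  1.76729574  0.11513765  0.88078531
 -1.04050062]
dock 1 [ 1.11880666  0.64353527 -0.93206981  1.76160766  0.59120266  1.04378947
  1.63214783]
dockhi 0 [ 0.69602336  0.37320986 -0.21267348  1.52983291  0.08126071  1.2472195
 -1.00833289]
dockhi 1 [ 1.1601343   0.50159092 -0.99645209  1.52394833  0.42662328  1.34911123
  1.78707406]
rim -180 [ 0.51  0.7  -0.99  1.61  0.62  1.18  0
[... 1153 characters left out ...]
]
left 150 [-0.11  0.71 -0.86  1.74  0.87  1.56 -0.14]
right -180 [ 1.09  0.85 -1.09  1.64  0.14  1.16  1.66]
right -150 [ 1.13  0.92 -1.23  1.64  0.26  1.19  1.97]
right -120 [ 0.33  0.65  0.3   1.65 -0.66  1.36 -2.83]
right -90 [ 0.44  0.63  0.12  1.65 -0.59  1.3  -2.31]
right -60 [ 0.55  0.63 -0.07  1.65 -0.5   1.25 -1.79]
right -30 [ 0.64  0.63 -0.21  1.65 -0.43  1.22 -1.33]
right 0 [ 0.7   0.64 -0.32  1.65 -0.37  1.2  -0.95]
right 30 [ 0.78  0.66 -0.44  1.64 -0.31  1.18 -0.58]
right 60 [ 0.86  0.68 -0.59  1.64 -0.22  1.16 -0.17]
right 90 [ 0.95  0.73 -0.76  1.64 -0.1   1.15  0.32]
right 120 [ 1.01  0.77 -0.88  1.64 -0.02  1.15  0.85]
right 150 [ 1.03  0.79 -0.94  1.64  0.02  1.15  1.33]
```

View pics/rings.png

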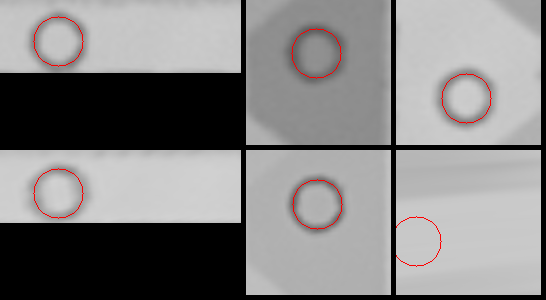

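The fitted circles lie on all three rings: both cameras agree within 1 mm on rim and left. The right slope is hidden from the side camera, so I use the top value. Now the grasp.

```bash
cat >> h.py <<'E'
RING={'rim':np.array([.6196,-.0302,.044]),'left':np.array([.5074,.0422,.0655]),'right':np.array([.5348,-.0526,.0644])}
def st(m=''):
    s=get_state();print(m,round(s['time'],2),'tcp',s['tcp_pos'].round(4) if hasattr(s['tcp_pos'],'round') else s['tcp_pos'],'F',np.round(s['contact_force'],2),'w',round(s['width'],4),'g',np.round(s['gripper_force'],1));return s
E
python3 - <<'E'
from h import *
q=quat([0,0,1],DY)
ctrl.movel(np.array(get_state()['tcp_pos'])+[0,0,.09],max_speed=.25)
ctrl.movep(DOCK+[0,0,.30],q);st('above')
ctrl.movel(DOCK+[0,0,.1463],max_speed=.12);st('at')
ctrl.close_gripper(50);ctrl.pause(.2);st('closed')
ctrl.movel(DOCK+[0,0,.1563],max_speed=.05);st('up1')
ctrl.movel(DOCK+[0,0,.32],max_speed=.15);st('up')
im,d=vision.grab_frame('side');cv2.imwrite('pics/held.png',cv2.resize(im[0:240,200:520],(800,600)))
E
```

```text
above 2.71 tcp [ 0.4709 -0.3219  0.2996] F [-0.85 -1.08  0.79] w 0.0857 g 0.0
at 4.14 tcp [ 0.4722 -0.3208  0.147 ] F [-0.07 -0.18  1.05] w 0.0851 g 0.0
closed 4.79 tcp [ 0.4722 -0.321   0.1468] F [-0.25 -1.97  4.83] w 0.0455 g 51.6
up1 5.14 tcp [ 0.4717 -0.3201  0.1562] F [-0.91 -0.4  -3.59] w 0.0456 g 51.2
up 6.38 tcp [ 0.4714 -0.3203  0.319 ] F [ 0.9  -0.96 -2.85] w 0.0458 g 51.2
```

View pics/held.png

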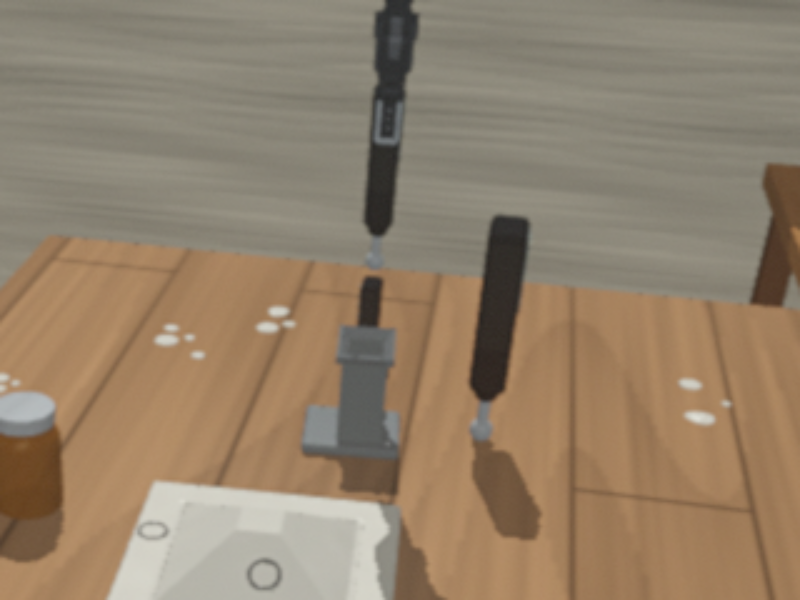

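The meter is held upright, ball at about picture (350,105), with the dock empty below it. Next, the rim probe with a guarded approach.

```bash
cat >> h.py <<'E'
L=.1318
def favg(n,k=5):
    a=[]
    for _ in range(k):ctrl.pause(.03);a.append(np.dot(get_state()['contact_force'],n))
    return np.mean(a)
def probe(f,psi,off=.10):
    n=CR@np.array(FACE[f][3]);p=RING[f];q=quat(n,psi)
    ctrl.movep(p+n*(L+off),q);st('over '+f)
    ctrl.movel(p+n*(L+.008),max_speed=.12);ctrl.pause(.25);b=favg(n)
    dep=.002
    while dep>-.0071:
        ctrl.movel(p+n*(L+dep),max_speed=.03);F=favg(n,4)-b;print(round(dep,4),round(F,2))
        if F>2.6:break
        dep-=.0015
    for _ in range(4):
        ctrl.pause(.25);s=get_state();e=np.array(s['tcp_pos'])-n*L-p
        w=s['eef_rot'];z=Ro.from_quat([w[1],w[2],w[3],w[0]]).as_matrix()[:,2]
        print('hold F',round(np.dot(s['contact_force'],n)-b,2),'err mm',(e*1000).round(1),'ang',round(float(np.arccos(-z@n)),3))
    ctrl.movel(p+n*(L+off*.8),max_speed=.12);st('left '+f)
E
python3 - <<'E'
from h import *
probe('rim',np.radians(20),.13)
E
```

```text
over rim 7.67 tcp [ 0.6194 -0.0327  0.3057] F [-0.24 -1.14 -3.49] w 0.0458 g 51.1
0.002 0.33
0.0005 0.44
-0.001 2.12
-0.0025 3.18
hold F 3.62 err mm [ 0.1 -0.  -2.4] ang 0.0
hold F 4.08 err mm [ 0.1 -0.  -2.5] ang 0.0
hold F 2.69 err mm [ 0.1 -0.  -2.5] ang 0.0
hold F 3.28 err mm [ 0.  -0.  -2.5] ang 0.0
left rim 12.93 tcp [ 0.619  -0.0302  0.2788] F [-0.96 -0.48 -2.87] w 0.0454 g 51.1
```

Run:
```python
from h import *
probe('left',np.radians(30),.10)
```

```text
over left 13.9 tcp [0.5006 0.1744 0.2552] F [ 0.98 -0.37 -3.27] w 0.0457 g 51.1
0.002 0.55
0.0005 0.13
-0.001 0.74
-0.0025 1.31
-0.004 3.19
hold F 2.77 err mm [ 0.2 -2.2 -3.3] ang 0.0
hold F 2.73 err mm [ 0.2 -2.2 -3.3] ang 0.0
hold F 2.9 err mm [ 0.1 -2.2 -3.3] ang 0.0
hold F 2.62 err mm [ 0.1 -2.2 -3.3] ang 0.0
left left 19.1 tcp [0.5006 0.1626 0.2385] F [-0.66  0.24 -2.55] w 0.0457 g 51.1
```

Run:
```python
from h import *
ctrl.movep([.52,0.0,.31],quat([0,0,1],np.radians(25)))
probe('right',np.radians(20),.10)
ctrl.movep([.50,-.18,.33],quat([0,0,1],np.radians(10)))
ctrl.movep(DOCK+[0,0,.32],quat([0,0,1],DY));ctrl.pause(.3);st('over dock')
im,d=vision.grab_frame('side');cv2.imwrite('pics/back.png',cv2.resize(im[0:300,160:560],(800,600)))
im,d=vision.grab_frame('top');W=cloud('top',d)
m=(d>0)&(W[...,0]>.35)&(W[...,0]<.68)&(W[...,1]>-.14)&(W[...,1]<.2)&(W[...,2]>.036)&(W[...,2]<.05)
print(cv2.minAreaRect((W[m][:,:2]*1000).astype(np.float32)))
```

```text
over right 20.8 tcp [ 0.5424 -0.1841  0.2528] F [ 0.63  1.21 -2.31] w 0.0452 g 51.6
0.002 0.61
0.0005 1.98
-0.001 2.56
-0.0025 3.89
hold F 4.55 err mm [-0.   1.3 -2.1] ang 0.0
hold F 3.44 err mm [-0.   1.3 -2.1] ang 0.0
hold F 5.24 err mm [-0.   1.3 -2.1] ang 0.0
hold F 4.09 err mm [-0.1  1.4 -2.1] ang 0.0
left right 25.61 tcp [ 0.5409 -0.1729  0.2373] F [ 0.13 -0.08 -2.71] w 0.0457 g 51.8
over dock 27.05 tcp [ 0.4722 -0.3197  0.3198] F [-0.08 -0.14 -2.63] w 0.0457 g 51.5
((519.0530395507812, -4.401641845703125), (230.5831756591797, 230.40003967285156), 3.13484525680542)
```

View pics/back.png

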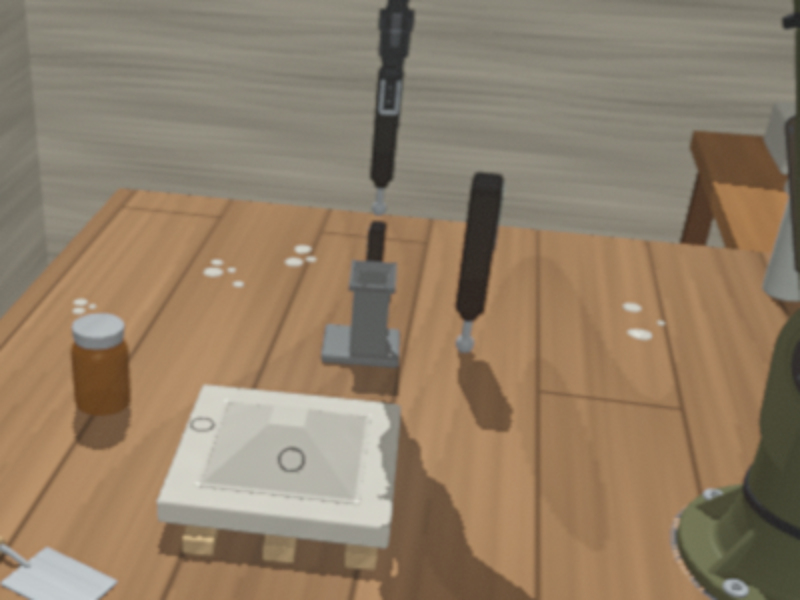

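The cast hasn't moved and the meter hangs as before, ball at about (350,105), the same pixel as after pickup. Now I'll insert it with force watch.

Run:
```python
from h import *
Z=np.array([0,0,1.])
ctrl.movel(DOCK+[0,0,.215],max_speed=.12);ctrl.pause(.2);b=favg(Z)
z=.215
while z>.1475:
    z-=.012 if z>.16 else .003
    z=max(z,.1472)
    ctrl.movel(DOCK+[0,0,z],max_speed=.08);s=get_state();F=np.array(s['contact_force'])
    print(round(z,4),np.round(F,2))
    if F[2]-b>8:print('stop');break
st('down')
```

```text
0.203 [-0.13 -0.59 -2.13]
0.191 [ 0.5  -0.6  -2.86]
0.179 [-0.33  0.31 -3.13]
0.167 [-0.21 -0.27 -2.16]
0.155 [ 0.05 -0.16 -3.4 ]
0.152 [-0.32  0.2  -2.91]
0.149 [-0.52  0.58 -2.24]
0.1472 [-0.24  0.15 -3.12]
down 30.79 tcp [ 0.4718 -0.3204  0.1471] F [-0.24  0.15 -3.12] w 0.0455 g 51.5
```

Run:
```python
from h import *
for z in(.1464,.1456,.1448,.144):
    ctrl.movel(DOCK+[0,0,z],max_speed=.03);f=favg(np.array([0,0,1]),3);print(z,round(f,2))
    if f>1:break
ctrl.ungrasp();ctrl.pause(.3);st('open')
ctrl.movel(DOCK+[0,0,.33],max_speed=.12);st('up')
ctrl.pause(.3)
im,d=vision.grab_frame('top');W=cloud('top',d)
def R(a,b,c,e,z0,z1):
    m=(d>0)&(W[...,0]>a)&(W[...,0]<b)&(W[...,1]>c)&(W[...,1]<e)&(W[...,2]>z0)&(W[...,2]<z1)
    print(cv2.minAreaRect((W[m][:,:2]*1000).astype(np.float32)) if m.any() else None,np.median(W[m][:,2]))
R(.42,.54,-.36,-.24,.18,.21);R(.35,.68,-.14,.2,.036,.05)
im,d=vision.grab_frame('side');W=cloud('side',d);R(.42,.54,-.36,-.24,.18,.21)
cv2.imwrite('pics/end.png',cv2.resize(im[0:300,160:560],(800,600)))
```

```text
0.1464 2.55
open 31.92 tcp [ 0.4718 -0.3205  0.1464] F [ 0.35 -0.07  0.02] w 0.0849 g 0.0
up 33.6 tcp [ 0.4716 -0.3203  0.3293] F [-0.13 -0.1  -0.36] w 0.0855 g 0.0
((471.35028076171875, -319.5813903808594), (28.25649642944336, 47.333152770996094), 5.766645431518555) 0.18859381562101057
((519.0452270507812, -4.4918670654296875), (230.0591278076172, 230.1487274169922), 3.16005277633667) 0.04387159543882599
((472.072998046875, -317.2720947265625), (28.436063766479492, 43.260955810546875), 3.5827271938323975) 0.18885808345070393
```

View pics/end.png

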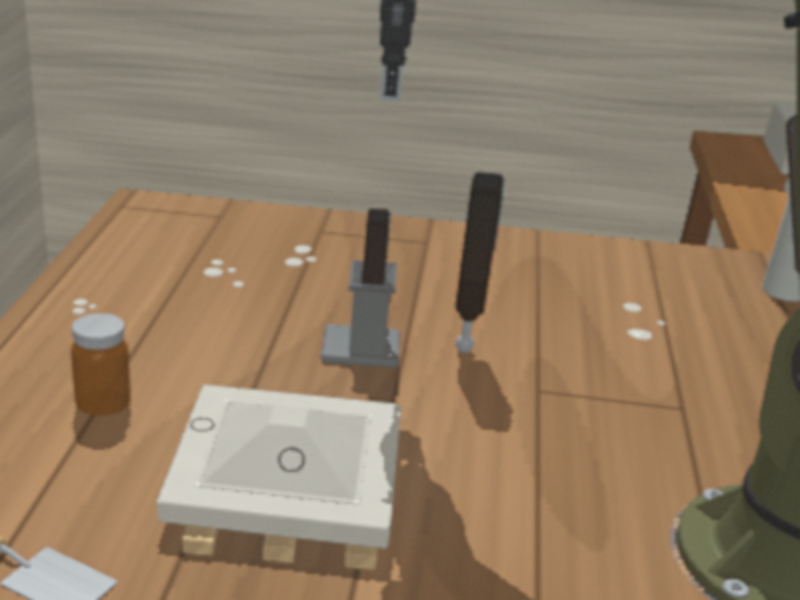

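The meter stands fully down in its dock: its top is at 0.1886 m, as at the start, at (375,245) in the crop. The gripper is clear above it, and the cast and jar are where they were.

```bash
python3 -c "
from station import ticket;print(ticket.close_job())"
```

```text
the job is handed in; nothing more can be done
None
```

The job is handed in at about 34 s of the 61 s allowed: the meter touched the rim, left and right rings in order, held for about 1 s each at roughly 2.6–5.2 N and square to the surface, then went back upright and fully down in its dock and was released; the cast measured unmoved, and nothing touched the bowl, jar or scraper.

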